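Hang a board carrier on the inspection rail

TASK

Pick up the circuit board carrier by its grip, hang its hook over the rail with the board facing the inspection camera, about 10 cm to one side of the lens, and slide it along the rail, without lifting it off, until the board is centred in front of the lens. Then tighten both rail clamp knobs clockwise to their stops and let go, leaving the carrier hanging. Do not lift or carry the carrier over the rail in front of the camera, do not knock the camera, and leave the other things on the bench where they are.

Things in the scene. Friction and masses are not known exactly. Their poses are not given: they have to be found in the camera images.
- carrier: Loose aluminium circuit board carrier, about 0.28 kg, 200 mm tall, standing on its foot; origin under the foot's middle, z up, +x is the face with the green board, y along its width. Foot 64 (x) by 104 (y) by 6 mm; upright frame plate 100 mm wide, top at z = 89 mm. Above it a hook (see hook), on top a black upright grip tab (see tab).
- hook (a point): Apex of the hook's inner roof, carrier x = y = 0, z = 150 mm, axes as the carrier's. The hook, 40 mm wide, opens to +x: the rail enters sideways below the lip (x = 12 to 17 mm, down to z = 132 mm) and above the frame (z = 89 mm) as far as the spine (inner face x = -17 mm); then lower. The roof is a shallow V that centres on the rail; hung level, this point is 6.5 mm above the rail's axis.
- tab (a point): In the grip tab, which is 16 (x) by 40 (y) mm, z = 160 to 200 mm: 183 mm above the foot's underside (33 mm above hook), a good TCP point with the tool pointing down; the tab's top is 17 mm higher.
- board (a point): Centre of the board's face on the carrier: 9 mm to +x of the carrier's axis, 48 mm above the foot's underside.
- stand: Fixed rail stand; origin on the table under the rail's middle, y along the rail, +x towards the camera. Base plate 90 by 520 by 16 mm; two posts 24 mm square at y = +230 and -230 mm, each topped by a clamp block 46 mm square (z = 190 to 235 mm) with a knob on it.
- rail_mid (a point): Middle of the rail's axis, 215 mm above the table; axes as the stand's. The rail is a round steel bar 12 mm thick along y, free between y = -207 and +207 mm.
- camera: Fixed inspection camera on its own foot and column, 147 mm tall, on the far (+x) side of the rail: grey box 60 by 44 by 44 mm with a black lens tube 34 mm thick pointing at the rail (its -x); its axes are parallel to the stand's.
- lens (a point): Middle of the lens front, 125 mm above the table and 72 mm from the rail's axis; axes as the stand's. The board is centred when hook has the same place along the rail (y) as this point. Where it stands along the rail changes from start to start.
- knob_left (a joint): Turn of the clamp knob on the left (+y) post, rad: 0 = bar grip along the stand's x, grows as the knob turns clockwise seen from above, stop at 1.4 (tight); it stays where it is left (friction 0.12 N m).
- knob_right (a joint): The same for the knob on the right (-y) post.
- knob_left_grip (a point): On the left knob's vertical axis, 262 mm above the table, at the height for the TCP. The knob is a black upright bar 64 mm long, 14 mm thick, from 246 to 276 mm above the table; this point turns with it, its x is along the bar.
- knob_right_grip (a point): The same for the right knob.
- carton: Bystander: loose open cardboard box 100 by 120 by 75 mm tall; origin under its middle.
- spool: Bystander: loose grey spool 54 mm across, 40 mm tall; origin under its middle.
- breadboard: Bystander: loose white breadboard 55 by 165 by 9 mm.
- multimeter: Bystander: loose yellow multimeter 150 by 75 by 43 mm.
- screwdriver: Bystander: loose screwdriver 180 mm long.
Not all that is in view belongs to the job. What is shaped like the carrier but red is not meant.

How it is judged:
By the outcome, as a careful person would: the job done as asked, in the order asked, and still so for the second after the job is handed in, with the robot touching nothing.
It also fails if it takes over 72 s, if anything falls off the work surface, if the arm or the gripper's body presses on something with over 40 N, if the wrist force passes 120 N, or if a joint passes its speed limit or range.

ROBOT

A 6-joint arm with a two-finger parallel gripper is mounted at the origin on the work surface. World frame = base frame: x ahead of the robot, y to its left, z up, the work surface at z = 0. Lengths are in mm, angles in rad, forces in N, time in s.
With the tool pointing down it reaches from about 250 to 725 mm from the base axis. Payload 4 kg.
Tool frame: the origin (TCP) lies between the finger pads, 19 mm behind the fingertips; this is the grasp point; z points along the fingers, y is the direction in which the jaws open and shut (so a half turn about z gives the same grasp; the last joint's range is limited). The gripper opens to 85 mm and grips with 20 to 120 N. Pads are 22 mm wide; open, the fingers measure 114 mm over their backs; the gripper's body (76 mm by 85 mm) begins 54 mm behind the grasp point. The pads swing forward as they close: fully open they stand 13 mm farther back than shut.
Start: joints at [-1.128, 0.241, 0.005, 1.335, 0, 1.571], TCP at [214.234, -451.778, 250.006] pointing down, gripper open.
Joint ranges: [-2.72, 2.72], [-1.05, 1.87], [-1.09, 1.28], [-1.99, 2.15], [-1.42, 1.44], [-3.14, 3.14]. Speed limits (rad/s): [2.79, 2.79, 3.14, 3.14, 3.14, 3.14].

INTERFACE

Orientations are given as a 3x3 rotation matrix whose columns are the frame's x, y, z axes.
In Python, from workcell import arm gives the robot as it stands. The module is installed in compiled form; this text tells all that it offers.
- The arm moves only by the shell command python3 -m pendant 'ROWS' [OPENING]. ROWS is JSON, one flat list of numbers, 6 for each row, row after row: the shift along the tool's x, y, z in cm, then the turn, a rotation vector about the tool's x, y, z in degrees. A call has 1 to 20 rows; each row shifts and turns the commanded pose from where the row before left it, along the tool's axes as they then stand; what a row does not reach is not made up. A row lasts 1/8 s, in which the tool goes at most 62.5 mm and 10.7 degrees, less where a joint would pass 70% of its speed; a pose out of reach is approached as far as the arm can. A call with a gripper value outside its range is refused whole. OPENING is the closure, from -1 (fully open) to 1 (shut), set as the call begins (- or left out, the last holds). The fingers move at their own pace and stop on an object; the grip force is fixed at half the most. Time passes only in rows, so rows that do not move let the fingers close. It gives the time, the measured TCP pose, the force and the opening at its end, in the units of the state.
- arm.state(): the state, without advancing time (a new reading comes with each control period).
- arm.read_camera(name): name is "scene" or "top"; returns (picture, depth): 480x640x3 uint8, red, green, blue; 480x640 float32, mm along the optical axis (not along the pixel's ray), 0 where there is no reading.
- arm.calibration(name): a dict with "vfov" (degrees; the focal length in pixels is half the picture's height over the tangent of half this angle, whatever the lens; pixels are square), "cx", "cy" (the principal point, pixels), "R" (3x3) and "t" (3): a world point X has camera coordinates R X + t. Camera axes: x right, y down, z forward; pixel columns grow to the right and rows downward; lengths in mm; the calibration is good to about 2 mm. A picture is of the moment at which its call begins. calibration takes no time and is no camera call.
- arm.close_job(): hands the job in, once; it reports no verdict.
The state is a dict: "clock": time; "joints": joint angles; "joint_velocities": joint speeds; "effort": joint torques, N m; "eef_pos": TCP position; "orientation": TCP orientation; "contact_force": force on the tool from outside, world axes, zero at the start; "torque": the same for the moment, N m; "grip_width": opening from 0.0 (shut) to 1.0 (fully open).
Only numpy, scipy, OpenCV 4.12 (cv2) and the standard library are available. Lean on these libraries where they do the work, as an engineer would, in place of code of your own. Each camera call takes 0.05 s, during which the arm holds its last target. There are 200 camera calls.

## Working session

There is one attempt and no reset: what is moved stays moved. The work goes in short steps, Python scripts to look and compute and a shell command to move; the robot and the scene stay as the last step left them, time stands still between calls to the robot, and variables do not carry over. Pictures are saved under pics/ and viewed, about 8 in all and at most 12, crops included, and the job is handed in when it is done.

```bash
mkdir -p pics; cat > h.py <<'E'
import numpy as np, cv2
from workcell import arm
def cal(n):
    c=arm.calibration(n); f=240/np.tan(np.radians(c["vfov"])/2); return f,c["cx"],c["cy"],np.array(c["R"]),np.array(c["t"])
def snap(n,tag):
    p,d=arm.read_camera(n); np.savez(f"pics/{tag}.npz",p=p,d=d); cv2.imwrite(f"pics/{tag}.png",p[:,:,::-1]); return p,d
def cloud(n,d):
    f,cx,cy,R,t=cal(n); v,u=np.mgrid[:480,:640]
    P=np.stack([(u-cx)/f*d,(v-cy)/f*d,d],-1)
    W=(P-t)@R; W[d<=0]=np.nan; return W
def proj(n,X):
    f,cx,cy,R,t=cal(n); c=np.array(X)@R.T+t; return np.stack([f*c[...,0]/c[...,2]+cx,f*c[...,1]/c[...,2]+cy],-1)
E
python3 - <<'E'
from h import *
for n in("scene","top"):
    snap(n,n+"0"); f,cx,cy,R,t=cal(n); print(n,f,cx,cy,-R.T@t,R[2])
s=arm.state(); print(s["clock"],s["eef_pos"],s["orientation"],s["grip_width"])
E
```

```text
scene 568.0330050868703 317.6215923652493 234.00173777253926 [1104.86970458  623.90345216 1256.46880487] [-0.46059918 -0.4644942  -0.75636865]
top 562.6753213877422 318.7624525324797 240.2929853659198 [ 195.17254159  -44.68435694 1564.64776321] [ 0.19464981  0.00753404 -0.98084387]
0.1 [ 214.01768124 -451.32581346  249.23622473] [[ 9.03556590e-01  4.28468076e-01 -7.72172067e-04]
 [ 4.28468772e-01 -9.03555162e-01  1.60624639e-03]
 [-9.47475742e-06 -1.78218613e-03 -9.99998412e-01]] 0.9966799548754999
```

View pics/scene0.png

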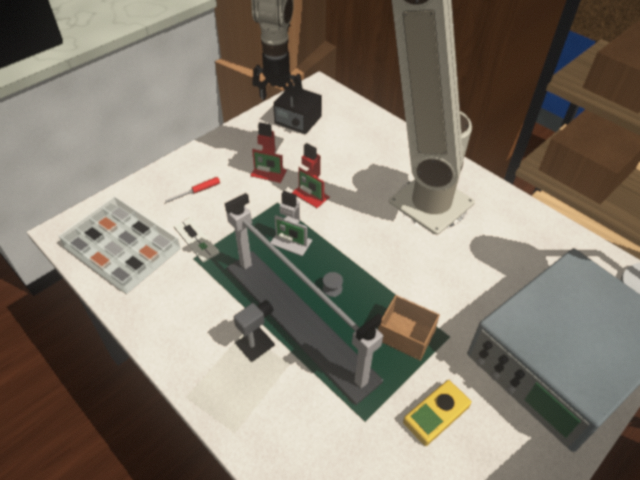

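View pics/top0.png

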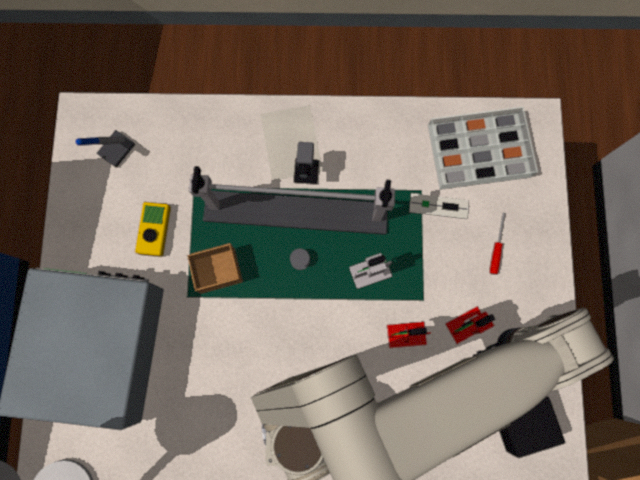

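Top view: the carrier is silver at (370,268). The red decoys are at (408,333) and (470,323). The stand's posts/knobs are at (200,180) and (386,195), and the camera at (307,160). Next is a close crop plus a depth cloud.

```bash
python3 - <<'E'
from h import *
t=np.load("pics/top0.npz");s=np.load("pics/scene0.npz")
a=cv2.resize(t["p"][160:300,340:420],None,fx=4,fy=4,interpolation=cv2.INTER_CUBIC)
b=cv2.resize(s["p"][180:260,220:320],None,fx=4,fy=4,interpolation=cv2.INTER_CUBIC)
im=np.zeros((560,720,3),np.uint8); im[:,:320]=a; im[:320,320:]=b
c=cv2.resize(t["p"][160:220,185:285],None,fx=4,fy=4,interpolation=cv2.INTER_CUBIC); im[320:,320:]=c
cv2.imwrite("pics/crop1.png",im[:,:,::-1])
for n,z in(("top",t),("scene",s)):
    W=cloud(n,z["d"]).reshape(-1,3); C=z["p"].reshape(-1,3).astype(int)
    x,y,h=W.T
    print(n,"table z",np.nanmedian(h[(x>300)&(x<360)&(abs(y)<100)]))
    k=(x>350)&(x<800)&(abs(y)<420)
    def rep(name,m):
        Q=W[m&k]; 
        if len(Q)<5: print(name,len(Q));return
        mu=np.median(Q,0); _,S,V=np.linalg.svd(Q-Q.mean(0),full_matrices=False); print(name,len(Q),mu.round(1),Q.min(0).round(),Q.max(0).round(),"dir",V[0].round(3),(S/np.sqrt(len(Q))).round(1))
    rep("knobL",(h>250)&(h<285)&(y>100)); rep("knobR",(h>250)&(h<285)&(y<-100)&(x>480))
    rep("blkL",(h>228)&(h<240)&(y>100)); rep("blkR",(h>228)&(h<240)&(y<-100)&(x>480))
    rep("rail",(h>205)&(h<226)&(abs(y+20)<150)&(x>450))
    rep("cam",(h>135)&(h<152)&(x>560)&(abs(y)<150))
    rep("tab",(h>180)&(h<210)&(x<560)&(y<-100)&(x>380))
    rep("carr",(h>60)&(h<210)&(x<560)&(y<-100)&(x>380))
E
```

```text
top table z -0.5152140059039279
knobL 216 [596.3 262.2 273.6] [567. 249. 250.] [631. 278. 282.] dir [-0.995  0.074 -0.062] [18.7  8.6  3.8]
knobR 181 [ 567.5 -192.6  273.9] [ 538. -203.  250.] [ 601. -179.  282.] dir [-0.988  0.135 -0.08 ] [18.8  7.2  4. ]
blkL 149 [594.1 250.4 234.3] [574. 241. 228.] [624. 287. 240.] dir [ 0.159  0.987 -0.007] [15.8 14.9  2.8]
blkR 167 [ 564.9 -183.4  234. ] [ 547. -218.  228.] [ 595. -170.  240.] dir [ 0.182  0.983 -0.008] [17.  14.6  2.5]
rail 580 [580.6 -20.8 218.8] [ 560. -170.  209.] [595. 129. 226.] dir [-0.061 -0.998 -0.003] [86.6  3.5  3. ]
cam 458 [703.3   8.4 144.4] [653. -15. 135.] [745.  30. 152.] dir [-0.995  0.06  -0.076] [24.5 11.8  3.4]
tab 148 [ 421.  -178.4  198.4] [ 407. -215.  181.] [ 558. -156.  210.] dir [-0.992  0.127 -0.03 ] [54.4 11.3  4.9]
carr 505 [ 414.1 -178.4  159.4] [ 391. -224.   61.] [ 560. -131.  210.] dir [-0.987  0.156 -0.029] [53.6 44.8 16.4]
scene table z -1.4137978452032105
knobL 305 [603.7 266.7 272.1] [567. 255. 250.] [632. 273. 279.] dir [ 0.996 -0.068 -0.064] [19.1  7.9  3.4]
knobR 266 [ 574.3 -191.1  268.2] [ 540. -206.  250.] [ 605. -182.  279.] dir [ 0.988 -0.15  -0.037] [18.7  8.3  3.6]
blkL 191 [609.1 277.9 233.3] [575. 239. 228.] [624. 288. 240.] dir [ 0.877 -0.481 -0.002] [15.7  9.4  2.4]
blkR 141 [ 577.7 -180.3  233.1] [ 548. -203.  228.] [ 597. -168.  240.] dir [ 0.964 -0.266  0.004] [14.6  7.8  2.8]
rail 576 [583.8  -8.4 218.1] [ 555. -170.  209.] [598. 128. 225.] dir [0.063 0.998 0.001] [87.6  3.6  2.7]
cam 557 [711.5   9.9 143.8] [655. -18. 135.] [748.  32. 152.] dir [ 0.997 -0.048  0.053] [24.1 12.2  3.3]
tab 148 [ 424.  -174.2  195.2] [ 406. -198.  180.] [ 560. -156.  209.] dir [0.998 0.001 0.067] [40.5 10.6  5.9]
carr 812 [ 422.5 -173.4  128.6] [ 389. -226.   60.] [ 560. -130.  209.] dir [0.191 0.016 0.981] [48.1 24.  16.3]
```

View pics/crop1.png

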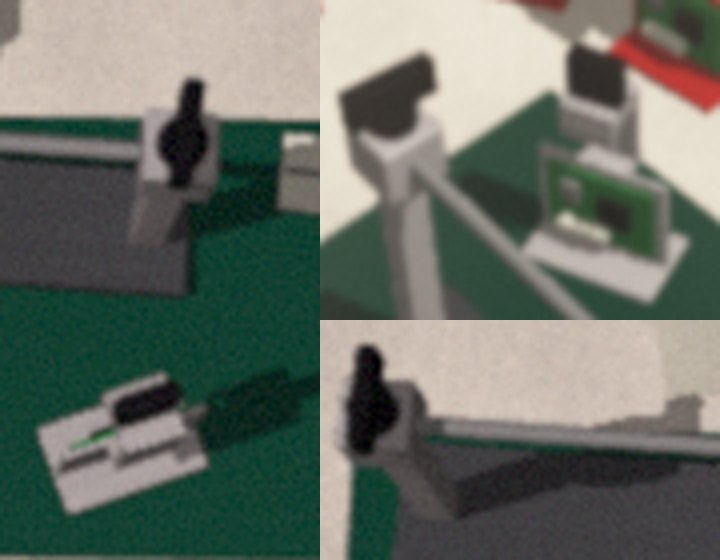

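The crop confirms the silver carrier: its board faces the rail/camera side and its tab is at top px (377,259). Now precise fits in the stand frame.

```bash
cat >> h.py <<'E'
def tab(d0=None, c=(422,-174), r=45, zr=(168,207)):
    pass
E
python3 - <<'E'
from h import *
th=-0.0615; ex=np.array([np.cos(th),np.sin(th)]); ey=np.array([-np.sin(th),np.cos(th)]); o=np.array([585,35.5])
for n in("top","scene"):
    z=np.load(f"pics/{n}0.npz"); W=cloud(n,z["d"]).reshape(-1,3); C=z["p"].reshape(-1,3).astype(int)
    S=np.c_[(W[:,:2]-o)@ex,(W[:,:2]-o)@ey,W[:,2]]
    def pc(nm,Q): print(n,nm,len(Q),"p3",np.percentile(Q,3,0).round(1),"p97",np.percentile(Q,97,0).round(1))
    m=(S[:,0]>60)&(S[:,0]<180)&(abs(S[:,1]+19)<45)
    pc("cambox",S[m&(S[:,2]>138)&(S[:,2]<153)&(S[:,0]>100)]); pc("lens",S[m&(S[:,2]>115)&(S[:,2]<150)&(S[:,0]<105)])
    k=(S[:,2]>262)&(S[:,2]<282)
    for nm,y in(("KL",230),("KR",-230)):
        Q=S[k&(abs(S[:,1]-y)<45)&(abs(S[:,0])<60)]; r=cv2.minAreaRect(Q[:,:2].astype(np.float32)); print(n,nm,r,Q[:,2].max())
    D=np.hypot(W[:,0]-422,W[:,1]+174)<75
    Q=W[D&(W[:,2]>190)&(W[:,2]<207)&(C.max(1)<90)]; print(n,"tab",cv2.minAreaRect(Q[:,:2].astype(np.float32)),np.median(Q,0))
    Q=W[D&(W[:,2]>-1)&(W[:,2]>3)&(W[:,2]<12)&(C.min(1)>100)]; print(n,"foot",cv2.minAreaRect(Q[:,:2].astype(np.float32)))
    g=(C[:,1]>C[:,0]*1.2)&(C[:,1]>C[:,2]*1.2)
    Q=W[D&(W[:,2]>22)&(W[:,2]<80)&g]
    if len(Q)>20:
        v=np.linalg.svd(Q[:,:2]-Q[:,:2].mean(0))[2][0]; print(n,"board",len(Q),np.median(Q,0),Q.min(0),Q.max(0),v)
E
```

```text
top cambox 354 p3 [102.6 -40.5 140.1] p97 [158.5   0.8 151.4]
top lens 203 p3 [ 70.9 -36.6 122.6] p97 [104.4  -2.1 146.5]
top KL ((-0.27500152587890625, 229.24795532226562), (64.56641387939453, 14.427255630493164), 0.8096910119056702) 281.89095533151215
top KR ((-1.0849781036376953, -229.94293212890625), (14.120305061340332, 63.128929138183594), 85.43978118896484) 281.5210078792761
top tab ((419.28045654296875, -176.93380737304688), (15.884169578552246, 41.203025817871094), 21.31273078918457) [ 418.81420915 -177.64468872  198.59181371]
top foot ((417.70062255859375, -177.29449462890625), (63.38479232788086, 104.18683624267578), 19.63475227355957)
scene cambox 436 p3 [105.  -40.6 139.4] p97 [160.7   0.5 149.7]
scene lens 175 p3 [ 72.9 -35.5 121.5] p97 [104.3  -3.5 143.1]
scene KL ((0.2596607208251953, 229.2882843017578), (64.52970886230469, 15.388327598571777), 0.4230501055717468) 278.7609439389736
scene KR ((1.2898712158203125, -229.5187225341797), (18.149879455566406, 65.5473403930664), 89.07508850097656) 278.5566591666793
scene tab ((419.79400634765625, -175.40631103515625), (19.36281394958496, 35.50973892211914), 26.176233291625977) [ 422.02327286 -175.84074833  196.99653345]
scene foot ((430.3114013671875, -165.11264038085938), (60.091552734375, 114.66739654541016), 43.93543243408203)
scene board 244 [ 417.93430741 -170.28702222   56.55109074] [ 402.66375879 -218.54089547   22.74983547] [ 438.13666517 -137.26219419   79.83868373] [-0.34916003  0.93706311]
```

```bash
cat >> h.py <<'E'
TH=-0.0615; EX=np.array([np.cos(TH),np.sin(TH)]); EY=np.array([-np.sin(TH),np.cos(TH)]); O=np.array([585,35.5])
def stand(x,y,z): return np.r_[O+x*EX+y*EY,z]
def to(p,yawy):
    "delta to TCP p with tool y heading yawy (deg), tool z down: tool-frame shift cm (before turn), rotvec deg"
    from scipy.spatial.transform import Rotation as Ro
    s=arm.state(); R=np.array(s["orientation"]); a=np.radians(yawy); y=np.r_[np.cos(a),np.sin(a),0]; z=np.r_[0,0,-1.]
    T=np.c_[np.cross(y,z),y,z]; d=np.array(p)-s["eef_pos"]
    print("t",s["clock"],"pos",np.round(s["eef_pos"],1),"j",np.round(s["joints"],2),"F",np.round(s["contact_force"],1),"M",np.round(s["torque"],2),"g",round(s["grip_width"],3))
    print(" shift cm",(R.T@d/10).round(2),"turn",Ro.from_matrix(R.T@T).as_rotvec(degrees=True).round(2))
E
sed -i '/^def tab/,/pass/d' h.py
python3 -m pendant '[0,0,0,0,0,-7.07, 0,0,0,0,0,-7.07, 0,0,0,0,0,-7.07, 0,0,0,0,0,-7.07, 0,0,0,0,0,-7.07, 0,0,0,0,0,-7.07, 0,0,0,0,0,-7.07, 0,0,0,0,0,-7.07, 0,0,0,0,0,-7.07, 0,0,0,0,0,-7.07, 0,0,0,0,0,-7.07, 0,0,0,0,0,-7.07]' -1
python3 -c "
from h import *
to([419,-177,250],20.2)"
```

```text
clock: 1.6
eef_pos: [214.1, -451.5, 249.5]
orientation: [[-0.349, 0.937, -0.001], [0.937, 0.349, 0.001], [0.001, -0.0, -1.0]]
contact_force: [-0.9, -0.7, 0.1]
grip_width: 1.004
t 1.6 pos [ 214.1 -451.5  249.5] j [-1.13  0.24  0.    1.34 -0.    0.09] F [-0.9 -0.7  0.1] M [0.04 0.01 0.03] g 1.004
 shift cm [18.56 28.79 -0.03] turn [-0.01 -0.07  0.24]
```

```bash
python3 -m pendant '[1.55,2.4,0,0,0,0, 1.55,2.4,0,0,0,0, 1.55,2.4,0,0,0,0, 1.55,2.4,0,0,0,0, 1.55,2.4,0,0,0,0, 1.55,2.4,0,0,0,0, 1.55,2.4,0,0,0,0, 1.55,2.4,0,0,0,0, 1.55,2.4,0,0,0,0, 1.55,2.4,0,0,0,0, 1.55,2.4,0,0,0,0, 1.55,2.4,0,0,0,0, 0,0,0,0,0,0, 0,0,0,0,0,0]'
python3 -c "
from h import *
to([419,-177,183],20.2); snap('top','top1')
d=np.load('pics/top1.npz')
cv2.imwrite('pics/crop2.png',cv2.resize(d['p'][200:320,320:460,::-1],None,fx=5,fy=5,interpolation=cv2.INTER_CUBIC))"
```

```text
clock: 3.35
eef_pos: [419.8, -177.9, 249.7]
orientation: [[-0.346, 0.938, -0.001], [0.938, 0.346, -0.0], [0.0, -0.001, -1.0]]
contact_force: [-0.6, -0.4, -0.2]
grip_width: 1.002
t 3.35 pos [ 419.8 -177.9  249.7] j [-0.4   0.15 -0.1   1.31 -0.    0.82] F [-0.6 -0.4 -0.2] M [0.   0.   0.02] g 1.002
 shift cm [ 0.11 -0.04  6.67] turn [-0.06 -0.02  0.02]
```

View pics/crop2.png

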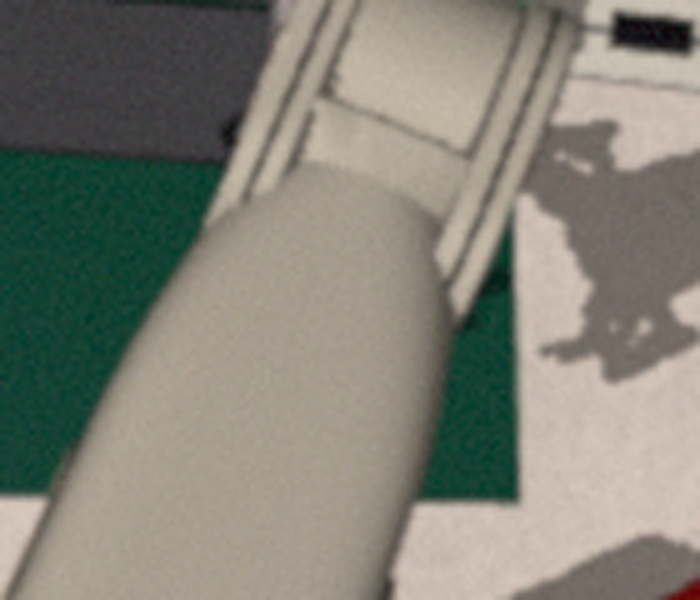

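The arm hides the carrier from above. The position agrees with the fit, so I'll descend and grip.

```bash
python3 -m pendant '[0.1,0,1.1,0,0,0, 0,0,1.1,0,0,0, 0,0,1.1,0,0,0, 0,0,1.1,0,0,0, 0,0,1.1,0,0,0, 0,0,1.1,0,0,0, 0,0,0,0,0,0]'
python3 -m pendant '[0,0,0,0,0,0, 0,0,0,0,0,0, 0,0,0,0,0,0, 0,0,0,0,0,0, 0,0,0,0,0,0, 0,0,0,0,0,0]' 1
python3 -c "
from h import *
to([419,-177,183],20.2); snap('scene','s2')
d=np.load('pics/s2.npz')
cv2.imwrite('pics/crop3.png',cv2.resize(d['p'][130:270,200:360,::-1],None,fx=4,fy=4,interpolation=cv2.INTER_CUBIC))"
```

```text
clock: 4.28
eef_pos: [419.2, -176.5, 182.9]
orientation: [[-0.346, 0.938, -0.002], [0.938, 0.346, 0.001], [0.001, -0.002, -1.0]]
contact_force: [-0.0, 1.2, -0.8]
grip_width: 0.998
clock: 5.03
eef_pos: [420.0, -176.9, 184.3]
orientation: [[-0.345, 0.938, 0.0], [0.938, 0.345, -0.0], [-0.001, 0.0, -1.0]]
contact_force: [-1.7, 0.4, 2.0]
grip_width: 0.176
t 5.025 pos [ 420.  -176.9  184.3] j [-0.4   0.2  -0.23  1.15 -0.    0.82] F [-1.7  0.4  2. ] M [0.   0.11 0.03] g 0.176
 shift cm [ 0.03 -0.1   0.13] turn [0.02 0.03 0.01]
```

View pics/crop3.png

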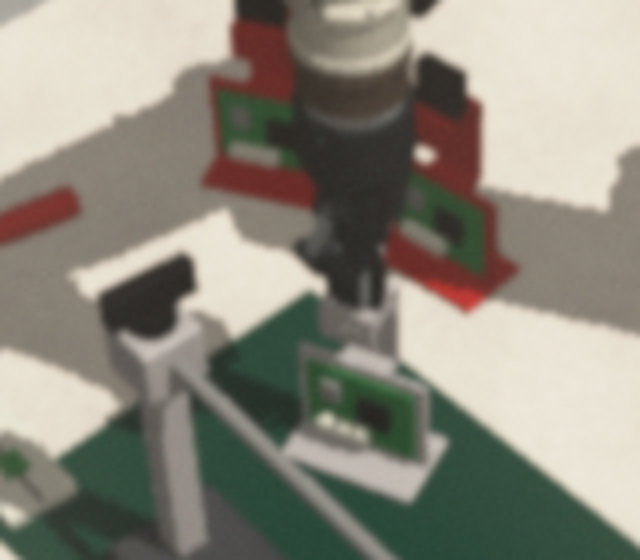

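The silver carrier is gripped (opening 15 mm), with both red decoys untouched. Lift.

```bash
python3 -m pendant '[0,0,-0.5,0,0,0, 0,0,-1.1,0,0,0, 0,0,-1.1,0,0,0, 0,0,-1.1,0,0,0, 0,0,-1.1,0,0,0, 0,0,-1.1,0,0,0, 0,0,-1.1,0,0,0, 0,0,-1.1,0,0,0, 0,0,-1.1,0,0,0, 0,0,-1.1,0,0,0, 0,0,0,0,0,0]'
python3 -m pendant '[0,0,0,0,0,5.9, 0,0,0,0,0,5.9, 0,0,0,0,0,5.9, 0,0,0,0,0,5.9, 0,0,0,0,0,0]'
python3 -c "
from h import *
to(stand(-80,-121,287),np.degrees(TH))"
```

```text
clock: 6.45
eef_pos: [420.5, -177.0, 289.1]
orientation: [[-0.345, 0.938, 0.002], [0.938, 0.345, -0.001], [-0.001, 0.002, -1.0]]
contact_force: [0.5, 0.3, -3.1]
grip_width: 0.181
clock: 7.08
eef_pos: [419.7, -176.7, 287.6]
orientation: [[0.058, 0.998, -0.001], [0.998, -0.058, 0.0], [0.0, -0.001, -1.0]]
contact_force: [-1.0, -0.0, -3.9]
grip_width: 0.181
t 7.075 pos [ 419.7 -176.7  287.6] j [-0.4   0.14 -0.02  1.41 -0.    1.23] F [-1.  -0.  -3.9] M [ 0.02  0.   -0.06] g 0.181
 shift cm [10.07  7.23  0.05] turn [-0.05 -0.02  0.2 ]
```

```bash
python3 -m pendant '[1.26,0.9,0,0,0,0.2, 1.26,0.9,0,0,0,0, 1.26,0.9,0,0,0,0, 1.26,0.9,0,0,0,0, 1.26,0.9,0,0,0,0, 1.26,0.9,0,0,0,0, 1.26,0.9,0,0,0,0, 1.26,0.9,0,0,0,0, 0,0,0,0,0,0, 0,0,0,0,0,0]'
python3 - <<'E'
from h import *
to(stand(0,-120,287),np.degrees(TH)); p,d=snap('scene','s3')
W=cloud('scene',d).reshape(-1,3); S=np.c_[(W[:,:2]-O)@EX,(W[:,:2]-O)@EY,W[:,2]]
C=p.reshape(-1,3).astype(int); g=(C[:,1]>C[:,0]*1.2)&(C[:,1]>C[:,2]*1.2)
Q=S[g&(S[:,2]>110)&(S[:,2]<200)&(abs(S[:,0]+75)<40)&(abs(S[:,1]+120)<70)]
print(len(Q),np.median(Q,0),np.percentile(Q,2,0),np.percentile(Q,98,0)); A=np.c_[Q[:,1:]-np.median(Q[:,1:],0),np.ones(len(Q))]; print("slopes x/y,x/z",np.linalg.lstsq(A,Q[:,0],rcond=None)[0])
for lo,hi in((180,190),(190,197),(225,260)):
    q=S[(S[:,2]>lo)&(S[:,2]<hi)&(abs(S[:,0]+80)<45)&(abs(S[:,1]+120)<70)]; print(lo,hi,len(q),np.percentile(q,[3,97],0).round(1))
cv2.imwrite('pics/crop4.png',cv2.resize(p[130:310,220:380,::-1],None,fx=3.3,fy=3.3,interpolation=cv2.INTER_CUBIC))
E
```

```text
clock: 8.32
eef_pos: [497.8, -80.8, 287.9]
orientation: [[0.063, 0.998, -0.001], [0.998, -0.063, -0.0], [-0.0, -0.001, -1.0]]
contact_force: [-0.4, 0.5, -2.4]
grip_width: 0.174
t 8.325 pos [497.8 -80.8 287.9] j [-0.16  0.24  0.1   1.43 -0.    1.47] F [-0.4  0.5 -2.4] M [ 0.03 -0.01 -0.01] g 0.174
 shift cm [0.15 7.99 0.09] turn [-0.03  0.02 -0.07]
256 [ -79.909492   -110.44195192  166.95785796] [ -84.53354408 -168.88597721  122.50194967] [-75.79244819 -81.25401227 186.6217533 ]
slopes x/y,x/z [ 7.52423843e-03 -8.29107283e-03 -7.99795572e+01]
180 190 141 [[ -99.9 -171.   180.5]
 [ -77.8  -76.   189.9]]
190 197 91 [[-101.6 -163.3  190.2]
 [ -81.2  -76.6  195.7]]
225 260 143 [[-102.8 -140.8  229.4]
 [ -63.  -101.3  259.4]]
```

View pics/crop4.png

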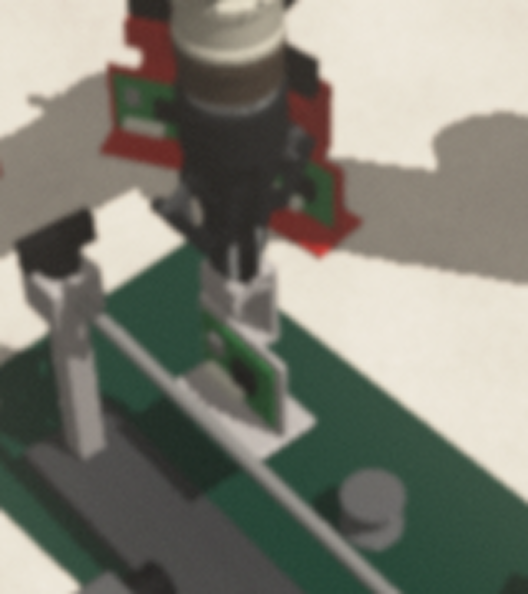

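The carrier hangs upright and square, with the lip above and the frame below the rail height. Now I'll move sideways onto the rail at about s = -120.

```bash
python3 -m pendant '[0,1,0,0,0,0, 0,1,0,0,0,0, 0,1,0,0,0,0, 0,1,0,0,0,0, 0,1,0,0,0,0, 0,1,0,0,0,0, 0,1,0,0,0,0, 0,1,0,0,0,0, 0,0,0,0,0,0, 0,0,0,0,0,0]'
python3 -m pendant '[0,0,0.5,0,0,0, 0,0,0.5,0,0,0, 0,0,0.5,0,0,0, 0,0,0.5,0,0,0, 0,0,0.5,0,0,0, 0,0,0,0,0,0, 0,0,0,0,0,0]'
python3 - <<'E'
from h import *
to(stand(0,-120,254.5),np.degrees(TH)); p,d=snap('scene','s4')
cv2.imwrite('pics/crop5.png',cv2.resize(p[180:330,220:360,::-1],None,fx=4,fy=4,interpolation=cv2.INTER_CUBIC))
E
```

```text
clock: 9.62
eef_pos: [577.7, -85.7, 287.9]
orientation: [[0.063, 0.998, -0.001], [0.998, -0.063, 0.0], [0.0, -0.001, -1.0]]
contact_force: [-0.5, 0.1, -3.4]
grip_width: 0.176
clock: 10.5
eef_pos: [578.0, -85.7, 263.1]
orientation: [[0.063, 0.998, 0.0], [0.998, -0.063, -0.0], [-0.0, 0.0, -1.0]]
contact_force: [-1.1, -0.9, -3.6]
grip_width: 0.177
t 10.5 pos [578.  -85.7 263.1] j [-0.15  0.41  0.27  1.44 -0.    1.49] F [-1.1 -0.9 -3.6] M [ 0.05 -0.01  0.01] g 0.177
 shift cm [ 0.14 -0.04  0.86] turn [ 0.01  0.   -0.06]
```

View pics/crop5.png

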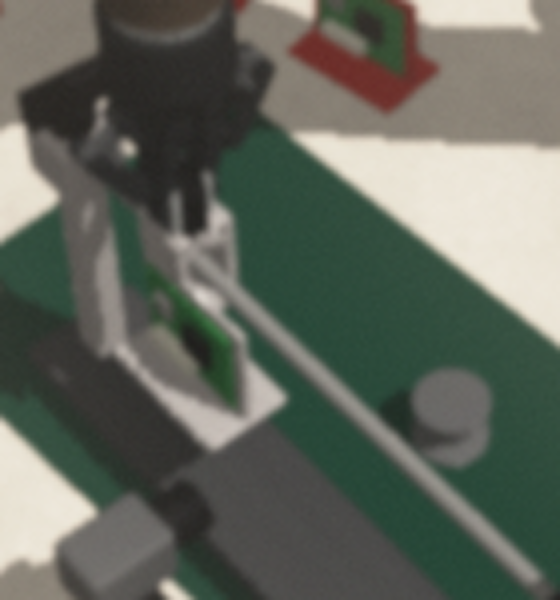

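The rail is inside the hook, under the lip, at crop (195,250). Lower to contact.

```bash
python3 -m pendant '[0,0,0.2,0,0,0, 0,0,0.2,0,0,0, 0,0,0.2,0,0,0, 0,0,0,0,0,0]'
python3 -m pendant '[0,0,0.1,0,0,0, 0,0,0.1,0,0,0, 0,0,0,0,0,0]'
python3 -m pendant '[0,0,0.1,0,0,0, 0,0,0.05,0,0,0, 0,0,0,0,0,0]'
python3 -c "
from h import *
to(stand(0,-120,254.5),np.degrees(TH))"
```

```text
clock: 11.05
eef_pos: [577.8, -85.7, 256.9]
orientation: [[0.063, 0.998, -0.0], [0.998, -0.063, 0.0], [0.0, -0.0, -1.0]]
contact_force: [0.7, -1.2, -2.4]
grip_width: 0.176
clock: 11.42
eef_pos: [578.4, -85.7, 256.3]
orientation: [[0.063, 0.998, 0.002], [0.998, -0.063, -0.0], [-0.0, 0.002, -1.0]]
contact_force: [-1.4, -0.4, 4.0]
grip_width: 0.179
clock: 11.8
eef_pos: [578.6, -85.8, 256.1]
orientation: [[0.063, 0.998, 0.004], [0.998, -0.063, -0.001], [-0.0, 0.004, -1.0]]
contact_force: [-2.6, 0.2, 10.2]
grip_width: 0.177
t 11.8 pos [578.6 -85.8 256.1] j [-0.15  0.41  0.25  1.41 -0.    1.49] F [-2.6  0.2 10.2] M [ 0.1   0.52 -0.  ] g 0.177
 shift cm [ 0.14 -0.1   0.16] turn [ 0.24  0.02 -0.06]
```

```bash
python3 -m pendant '[0,-0.05,-0.1,0,0,0, 0,0,0,0,0,0]'
python3 -m pendant '[0.25,0,0,0,0,0, 0.5,0,0,0,0,0, 0.5,0,0,0,0,0, 0.5,0,0,0,0,0, 0.5,0,0,0,0,0, 0.5,0,0,0,0,0, 0.5,0,0,0,0,0, 0.25,0,0,0,0,0, 0,0,0,0,0,0]'
python3 -c "
from h import *
to(stand(0,-20,255),np.degrees(TH))"
```

```text
clock: 12.05
eef_pos: [578.5, -85.8, 256.1]
orientation: [[0.063, 0.998, 0.004], [0.998, -0.063, -0.001], [-0.0, 0.004, -1.0]]
contact_force: [0.8, -0.6, 7.3]
grip_width: 0.177
clock: 13.18
eef_pos: [581.0, -52.7, 255.9]
orientation: [[0.064, 0.998, 0.004], [0.998, -0.064, -0.004], [-0.004, 0.005, -1.0]]
contact_force: [2.0, -4.8, 5.1]
grip_width: 0.176
t 13.175 pos [581.  -52.7 255.9] j [-0.09  0.4   0.25  1.41 -0.    1.55] F [ 2.  -4.8  5.1] M [-1.03 -0.42  0.03] g 0.176
 shift cm [ 6.83 -0.16  0.06] turn [ 0.27  0.23 -0.14]
```

```bash
python3 -m pendant '[0.3,0,0,0,0,0, 0.6,0,0,0,0,0, 0.6,0,0,0,0,0, 0.6,0,0,0,0,0, 0.6,0,0,0,0,0, 0.6,0,0,0,0,0, 0.6,0,0,0,0,0, 0.6,0,0,0,0,0, 0.6,0,0,0,0,0, 0.6,0,0,0,0,0, 0.6,0,0,0,0,0, 0.3,0,0,0,0,0, 0,0,0,0,0,0, 0,0,0,0,0,0]'
python3 - <<'E'
from h import *
to(stand(0,-20,255),np.degrees(TH)); p,d=snap('scene','s5')
W=cloud('scene',d).reshape(-1,3); S=np.c_[(W[:,:2]-O)@EX,(W[:,:2]-O)@EY,W[:,2]]
for nm,lo,hi,x0 in (("frame",135,157,-5),("lip",208,225,12),("cambox",139,150,130)):
    q=S[(S[:,2]>lo)&(S[:,2]<hi)&(abs(S[:,0]-x0)<(30 if x0>100 else 14))&(abs(S[:,1]+20)<65)]; print(nm,len(q),np.percentile(q,[2,98],0).round(1))
cv2.imwrite('pics/crop6.png',cv2.resize(p[190:360,220:380,::-1],None,fx=3.5,fy=3.5,interpolation=cv2.INTER_CUBIC))
E
```

```text
clock: 14.92
eef_pos: [585.0, 13.2, 255.9]
orientation: [[0.064, 0.998, 0.004], [0.998, -0.064, -0.004], [-0.004, 0.004, -1.0]]
contact_force: [2.1, -3.6, 6.2]
grip_width: 0.18
t 14.925 pos [585.   13.2 255.9] j [ 0.02  0.41  0.26  1.41 -0.    1.66] F [ 2.1 -3.6  6.2] M [-1.08 -0.3   0.06] g 0.18
 shift cm [ 0.23 -0.14  0.09] turn [ 0.26  0.21 -0.15]
frame 232 [[-14.2 -66.2 135.2]
 [  8.1  25.1 156.7]]
lip 145 [[ -1.4 -42.9 210.1]
 [ 18.1  43.5 224.1]]
cambox 403 [[103.6 -42.  139.9]
 [159.    0.9 149.1]]
```

View pics/crop6.png

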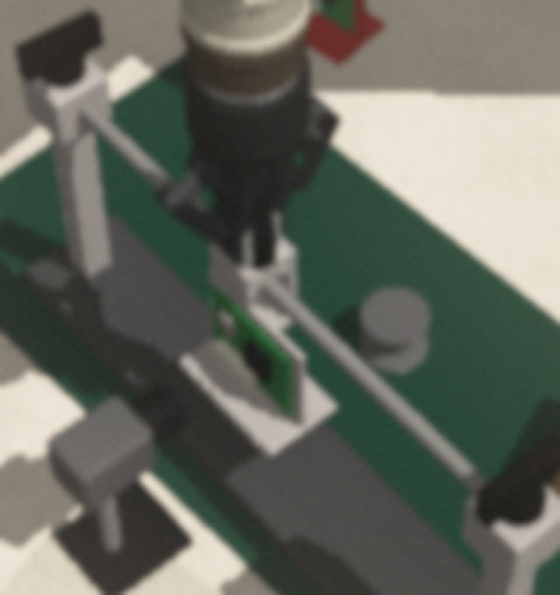

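```bash
python3 - <<'E'
from h import *
z=np.load('pics/s5.npz'); p,d=z['p'],z['d']
W=cloud('scene',d); S=np.concatenate([((W[...,:2]-O)@EX)[...,None],((W[...,:2]-O)@EY)[...,None],W[...,2:]],-1)
m=(S[...,2]>66)&(S[...,2]<84)&(abs(S[...,0])<45)&(abs(S[...,1]+20)<75)
q=S[m]; print(len(q),cv2.minAreaRect(q[:,:2].astype(np.float32)),np.percentile(q,[1,50,99],0).round(1))
for lo in (90,110,130):
    r=S[(S[...,2]>lo)&(S[...,2]<lo+20)&(abs(S[...,0]-2)<20)&(abs(S[...,1]+20)<75)]; print(lo,np.percentile(r,[0.5,50,99.5],0).round(1).tolist())
# lens/camera box: left and right edges per column of x
c=S[(S[...,2]>120)&(S[...,2]<152)&(S[...,0]>106)&(S[...,0]<158)&(abs(S[...,1]+20)<35)]; print("cam",np.percentile(c[:,1],[0.5,99.5]))
E
```

```text
520 ((-1.1137046813964844, -23.901042938232422), (65.93104553222656, 106.5218505859375), 0.167706698179245) [[-31.4 -74.2  69.9]
 [ 13.3  -8.2  75.9]
 [ 31.   27.2  82.6]]
90 [[-4.5, -72.1, 90.8], [3.8, -26.9, 100.5], [12.7, 25.1, 109.7]]
110 [[-5.0, -72.3, 110.4], [3.3, -4.3, 121.1], [10.7, 26.4, 129.8]]
130 [[-4.4, -68.4, 130.3], [2.5, -16.7, 140.0], [9.2, 25.9, 149.9]]
cam [-43.16249633   2.16453   ]
```

```bash
python3 -m pendant '[0.15,0,0,0,0,0, 0.15,0,0,0,0,0, 0,0,-0.1,0,0,0, 0,0,0,0,0,0]'
python3 -m pendant '[0,0,0,0,0,0, 0,0,0,0,0,0, 0,0,0,0,0,0, 0,0,0,0,0,0, 0,0,0,0,0,0, 0,0,0,0,0,0]' -1
python3 -m pendant '[0,0,-0.5,0,0,0, 0,0,-1,0,0,0, 0,0,-1,0,0,0, 0,0,-1.5,0,0,0, 0,0,-1.5,0,0,0, 0,0,-1.5,0,0,0, 0,0,-1,0,0,0, 0,0,0,0,0,0]'
python3 - <<'E'
from h import *
to(stand(0,-230,335),86.5); to(stand(0,-230,335),-93.5);p,d=snap('scene','s6')
W=cloud('scene',d).reshape(-1,3); S=np.c_[(W[:,:2]-O)@EX,(W[:,:2]-O)@EY,W[:,2]]
q=S[(S[:,2]>60)&(S[:,2]<84)&(abs(S[:,0])<45)&(abs(S[:,1]+20)<75)]; print(len(q),cv2.minAreaRect(q[:,:2].astype(np.float32)),np.percentile(q,[1,50,99],0).round(1))
E
```

```text
clock: 15.48
eef_pos: [585.0, 16.9, 256.1]
orientation: [[0.064, 0.998, 0.003], [0.998, -0.064, -0.002], [-0.002, 0.003, -1.0]]
contact_force: [2.8, -5.7, 3.5]
grip_width: 0.181
clock: 16.23
eef_pos: [583.9, 18.2, 255.5]
orientation: [[0.063, 0.998, 0.0], [0.998, -0.063, 0.0], [0.0, 0.0, -1.0]]
contact_force: [-0.3, 0.5, -0.5]
grip_width: 0.997
clock: 17.23
eef_pos: [584.3, 18.2, 336.7]
orientation: [[0.063, 0.998, 0.002], [0.998, -0.063, 0.0], [0.0, 0.002, -1.0]]
contact_force: [-0.4, -0.1, 0.2]
grip_width: 1.0
t 17.225 pos [584.3  18.2 336.7] j [0.03 0.4  0.45 1.62 0.   1.66] F [-0.4 -0.1  0.2] M [ 0.   -0.01  0.04] g 1.0
 shift cm [-2.127e+01 -2.000e-02  1.600e-01] turn [ 1.100e-01  9.000e-02 -9.009e+01]
t 17.225 pos [584.3  18.2 336.7] j [0.03 0.4  0.45 1.62 0.   1.66] F [-0.4 -0.1  0.2] M [ 0.   -0.01  0.04] g 1.0
 shift cm [-2.127e+01 -2.000e-02  1.600e-01] turn [ 0.09 -0.11 89.91]
514 ((9.241918563842773, -20.13217544555664), (64.88292694091797, 105.26185607910156), 1.8705555200576782) [[-22.9 -71.   70.2]
 [ 22.1  -4.7  76.9]
 [ 39.4  31.6  82.6]]
```

Released; the carrier now measures s = -20.1 against the lens at about -20. Next is the right knob.

```bash
python3 -m pendant '[-1,0,0,0,0,0, -2.03,0,0,0,0,0, -2.03,0,0,0,0,0, -2.03,0,0,0,0,0, -2.03,0,0,0,0,0, -2.03,0,0,0,0,0, -2.03,0,0,0,0,0, -2.03,0,0,0,0,0, -2.03,0,0,0,0,0, -2.03,0,0,0,0,0, -2,0,0,0,0,0, 0,0,0,0,0,0]'
python3 -m pendant '[0,0,0,0,0,-7.9, 0,0,0,0,0,-7.9, 0,0,0,0,0,-7.9, 0,0,0,0,0,-7.9, 0,0,0,0,0,-7.9, 0,0,0,0,0,-7.9, 0,0,0,0,0,-7.9, 0,0,0,0,0,-7.9, 0,0,0,0,0,-7.9, 0,0,0,0,0,-7.9, 0,0,0,0,0,-7.9, 0,0,0,0,0,0, 0,0,0,0,0,0]'
python3 -c "
from h import *
to(stand(0,-230,262),83.5)"
```

```text
clock: 18.77
eef_pos: [570.4, -195.8, 335.2]
orientation: [[0.065, 0.998, -0.0], [0.998, -0.065, 0.0], [0.0, -0.0, -1.0]]
contact_force: [-0.2, -0.2, 0.4]
grip_width: 1.002
clock: 20.4
eef_pos: [570.7, -193.7, 335.6]
orientation: [[-0.993, 0.118, 0.0], [0.118, 0.993, 0.0], [-0.0, 0.0, -1.0]]
contact_force: [-0.2, -0.5, 0.7]
grip_width: 0.999
t 20.4 pos [ 570.7 -193.7  335.6] j [-0.33  0.45  0.52  1.64  0.   -0.21] F [-0.2 -0.5  0.7] M [-0.04 -0.01  0.03] g 0.999
 shift cm [-0.02 -0.03  7.36] turn [ 0.01  0.   -0.26]
```

```bash
python3 -m pendant '[0,0,1,0,0,0, 0,0,1.2,0,0,0, 0,0,1.2,0,0,0, 0,0,1.2,0,0,0, 0,0,1.2,0,0,0, 0,0,1,0,0,0, 0,0,0.55,0,0,0, 0,0,0,0,0,0]'
python3 -m pendant '[0,0,0,0,0,0, 0,0,0,0,0,0, 0,0,0,0,0,0, 0,0,0,0,0,0, 0,0,0,0,0,0, 0,0,0,0,0,0]' 1
python3 -m pendant '[0,0,0,0,0,7, 0,0,0,0,0,7, 0,0,0,0,0,7, 0,0,0,0,0,7, 0,0,0,0,0,7, 0,0,0,0,0,7, 0,0,0,0,0,7, 0,0,0,0,0,7, 0,0,0,0,0,7, 0,0,0,0,0,7, 0,0,0,0,0,0, 0,0,0,0,0,0]'
python3 -c "
from h import *
to(stand(0,-230,262),np.degrees(TH-1.4)+90)"
```

```text
clock: 21.4
eef_pos: [570.4, -194.1, 261.6]
orientation: [[-0.993, 0.117, -0.001], [0.117, 0.993, 0.0], [0.001, 0.0, -1.0]]
contact_force: [-0.2, -0.4, -0.3]
grip_width: 0.998
clock: 22.15
eef_pos: [570.4, -197.3, 263.6]
orientation: [[-0.993, 0.119, 0.001], [0.119, 0.993, -0.007], [-0.002, -0.007, -1.0]]
contact_force: [-2.0, -6.4, 3.7]
grip_width: 0.311
clock: 23.65
eef_pos: [571.9, -195.6, 263.6]
orientation: [[-0.231, 0.973, 0.004], [0.973, 0.231, -0.003], [-0.004, 0.003, -1.0]]
contact_force: [2.5, -4.2, 3.4]
grip_width: 0.314
t 23.65 pos [ 571.9 -195.6  263.6] j [-0.33  0.45  0.33  1.45 -0.    1.01] F [ 2.5 -4.2  3.4] M [-1.04 -0.57 -0.07] g 0.314
 shift cm [ 0.17 -0.06  0.16] turn [0.21 0.24 7.12]
```

The opening is 26 mm where the bar is 14 mm thick, and the moment is low, so something is off. I'll look.

```bash
python3 - <<'E'
from h import *
a,_=snap('scene','s7'); b,d=snap('top','t7')
A=cv2.resize(a[160:260,200:300],None,fx=4,fy=4,interpolation=cv2.INTER_CUBIC); B=cv2.resize(b[150:250,335:435],None,fx=4,fy=4,interpolation=cv2.INTER_CUBIC)
cv2.imwrite('pics/c7.png',np.hstack([A,B])[:,:,::-1])
z=np.load('pics/top0.npz'); 
for n in('top','scene'):
    z=np.load(f'pics/{n}0.npz'); W=cloud(n,z['d']).reshape(-1,3); S=np.c_[(W[:,:2]-O)@EX,(W[:,:2]-O)@EY,W[:,2]]
    for y in(230,-230):
        for lo in (238,244,250,256,262,268,274):
            q=S[(S[:,2]>=lo)&(S[:,2]<lo+6)&(abs(S[:,1]-y)<30)&(abs(S[:,0])<40)]
            if len(q)>3: print(n,y,lo,len(q),(q.min(0)-[0,y,0]).round(),(q.max(0)-[0,y,0]).round())
E
```

```text
top 230 238 28 [-23. -21. 238.] [ 20.  20. 244.]
top 230 244 36 [-27. -15. 244.] [ 12.  15. 250.]
top 230 250 25 [-32. -16. 250.] [ 23.  12. 256.]
top 230 256 16 [-32.  -8. 256.] [ 28.   5. 262.]
top 230 262 19 [-32.  -8. 262.] [ 20.   2. 268.]
top 230 268 54 [-32.  -8. 268.] [ 32.   7. 274.]
top 230 274 94 [-33.  -8. 274.] [ 30.   5. 280.]
top -230 238 25 [-22. -21. 238.] [ 19.  17. 244.]
top -230 244 37 [-26. -14. 244.] [ 15.  15. 250.]
top -230 250 12 [-33.  -3. 250.] [  8.  15. 255.]
top -230 256 9 [-32.  -2. 257.] [ 24.   8. 261.]
top -230 262 9 [-32.  -7. 262.] [ 29.   9. 268.]
top -230 268 63 [-31.  -8. 268.] [ 30.   9. 274.]
top -230 274 86 [-33.  -7. 274.] [ 29.   9. 280.]
scene 230 238 25 [ -9.   2. 238.] [ 17.  14. 244.]
scene 230 244 55 [-29.  -5. 244.] [ 30.  15. 250.]
scene 230 250 33 [-22.  -4. 250.] [ 33.   6. 256.]
scene 230 256 37 [-31.  -8. 256.] [ 33.   6. 262.]
scene 230 262 38 [-31.  -7. 262.] [ 32.   5. 268.]
scene 230 268 100 [-32.  -9. 268.] [ 33.   7. 274.]
scene 230 274 97 [-30.  -7. 274.] [ 32.   5. 279.]
scene -230 238 25 [-17.  -3. 238.] [ 29.  16. 244.]
scene -230 244 47 [-25.  -0. 244.] [ 28.  15. 250.]
scene -230 250 42 [-27. -10. 250.] [ 33.   8. 256.]
scene -230 256 47 [-28.  -5. 256.] [ 32.  10. 262.]
scene -230 262 44 [-31.  -7. 262.] [ 34.  10. 268.]
scene -230 268 82 [-30.  -8. 268.] [ 32.  10. 274.]
scene -230 274 51 [-28.  -9. 274.] [ 28.   7. 279.]
```

View pics/c7.png

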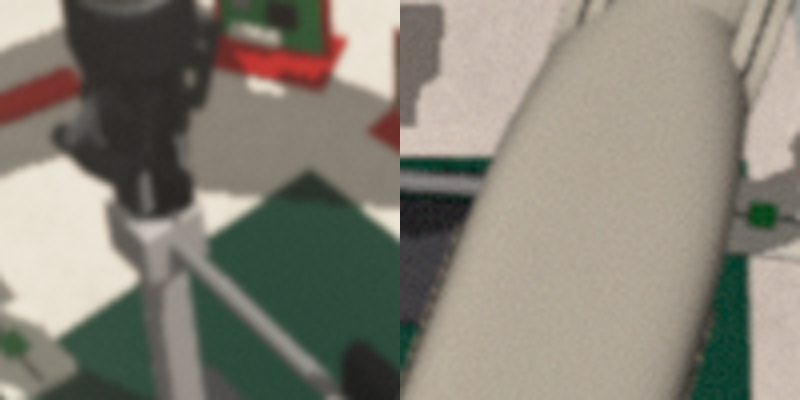

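The fingertips are on the 30 mm hub under the bar (hub top at about 248 mm). Open, raise, measure the knob, and re-grip higher.

```bash
python3 -m pendant '[0,0,0,0,0,0, 0,0,0,0,0,0, 0,0,0,0,0,0, 0,0,0,0,0,0, 0,0,0,0,0,0]' -1
python3 -m pendant '[0,0,-1,0,0,0, 0,0,-1.3,0,0,0, 0,0,-1.3,0,0,0, 0,0,-1.3,0,0,0, 0,0,-1.3,0,0,0, 0,0,-1.1,0,0,0, 0,0,0,0,0,0]'
cat >> h.py <<'E'
def knob(tag,y,zlo=262):
    p,d=snap('scene',tag); W=cloud('scene',d).reshape(-1,3); S=np.c_[(W[:,:2]-O)@EX,(W[:,:2]-O)@EY,W[:,2]]
    q=S[(S[:,2]>zlo)&(S[:,2]<282)&(abs(S[:,1]-y)<40)&(abs(S[:,0])<40)]
    print(y,len(q),cv2.minAreaRect(q[:,:2].astype(np.float32)),np.linalg.svd(q[:,:2]-q[:,:2].mean(0),full_matrices=False)[2][0]); return p,S
E
python3 -c "
from h import *
knob('s8',-230); knob('s9',-230)
to(stand(0,-230,270),13.4)"
```

```text
clock: 24.38
eef_pos: [570.5, -194.0, 261.9]
orientation: [[-0.23, 0.973, -0.0], [0.973, 0.23, 0.0], [0.0, -0.0, -1.0]]
contact_force: [-0.1, -0.2, 0.5]
grip_width: 1.002
clock: 25.25
eef_pos: [571.0, -194.3, 336.2]
orientation: [[-0.23, 0.973, 0.002], [0.973, 0.23, -0.001], [-0.001, 0.002, -1.0]]
contact_force: [0.1, 0.8, -0.0]
grip_width: 1.0
-230 160 ((0.8314895629882812, -230.18392944335938), (15.794520378112793, 65.0930404663086), 15.657252311706543) [-0.268622    0.96324567]
-230 163 ((-0.45989787578582764, -230.74993896484375), (19.4875545501709, 65.16031646728516), 19.06265640258789) [-0.28173416  0.9594925 ]
t 25.35 pos [ 570.5 -194.1  334.7] j [-0.33  0.45  0.52  1.64 -0.    1.01] F [-1.2  0.3 -0.6] M [-0.01  0.01 -0.01] g 1.003
 shift cm [-0.    0.04  6.47] turn [-0.02 -0.01 -0.09]
```

The knob did turn, to about 74° (1.30 rad). Re-grip at z = 270 and take it to the stop.

```bash
python3 -m pendant '[0,0,1,0,0,0, 0,0,1.2,0,0,0, 0,0,1.2,0,0,0, 0,0,1.2,0,0,0, 0,0,1.2,0,0,0, 0,0,0.7,0,0,0, 0,0,0,0,0,0]'
python3 -m pendant '[0,0,0,0,0,0, 0,0,0,0,0,0, 0,0,0,0,0,0, 0,0,0,0,0,0, 0,0,0,0,0,0, 0,0,0,0,0,0]' 1
python3 -m pendant '[0,0,0,0,0,4, 0,0,0,0,0,3, 0,0,0,0,0,0]'
python3 -c "
from h import *
to(stand(0,-230,270),6.3)"
python3 -m pendant '[0,0,0,0,0,2, 0,0,0,0,0,1, 0,0,0,0,0,0, 0,0,0,0,0,0]'
python3 -c "
from h import *
to(stand(0,-230,270),6.3)"
```

```text
clock: 26.22
eef_pos: [570.3, -194.0, 269.3]
orientation: [[-0.23, 0.973, -0.001], [0.973, 0.23, 0.0], [0.001, -0.001, -1.0]]
contact_force: [0.2, 0.2, -0.0]
grip_width: 1.003
clock: 26.98
eef_pos: [571.4, -193.9, 270.5]
orientation: [[-0.231, 0.973, 0.002], [0.973, 0.231, 0.0], [-0.0, 0.002, -1.0]]
contact_force: [3.1, 1.5, 0.4]
grip_width: 0.15
clock: 27.35
eef_pos: [571.9, -193.8, 270.5]
orientation: [[-0.11, 0.994, 0.003], [0.994, 0.11, 0.0], [-0.0, 0.003, -1.0]]
contact_force: [4.7, 2.0, 0.8]
grip_width: 0.151
t 27.35 pos [ 571.9 -193.8  270.5] j [-0.33  0.44  0.35  1.47  0.    1.13] F [4.7 2.  0.8] M [ 0.37 -0.92 -0.04] g 0.151
 shift cm [-0.02 -0.1   0.05] turn [0.18 0.01 0.04]
clock: 27.85
eef_pos: [572.0, -193.8, 270.6]
orientation: [[-0.062, 0.998, 0.003], [0.998, 0.062, -0.0], [-0.0, 0.003, -1.0]]
contact_force: [5.7, 0.5, 0.3]
grip_width: 0.148
t 27.85 pos [ 572.  -193.8  270.6] j [-0.33  0.44  0.35  1.47  0.    1.18] F [5.7 0.5 0.3] M [ 0.25 -0.95  1.33] g 0.148
 shift cm [-0.02 -0.11  0.06] turn [ 0.18  0.03 -2.73]
```

The moment jumped to 1.33 N m, so the right knob is at its stop. Release and go to the left.

```bash
python3 -m pendant '[0,0,0,0,0,0, 0,0,0,0,0,0, 0,0,0,0,0,0, 0,0,0,0,0,0, 0,0,0,0,0,0]' -1
python3 -m pendant '[0,0,-1,0,0,0, 0,0,-1.3,0,0,0, 0,0,-1.3,0,0,0, 0,0,-1.3,0,0,0, 0,0,-1.3,0,0,0, 0,0,-1,0,0,0, 0,0,0,0,0,0]'
python3 -c "
from h import *
knob('s10',-230); to(stand(0,230,342),86)"
```

```text
clock: 28.48
eef_pos: [570.5, -194.3, 270.0]
orientation: [[-0.057, 0.998, -0.0], [0.998, 0.057, -0.0], [-0.0, -0.0, -1.0]]
contact_force: [-1.3, -0.2, 0.2]
grip_width: 0.998
clock: 29.35
eef_pos: [571.0, -194.2, 343.1]
orientation: [[-0.058, 0.998, 0.002], [0.998, 0.058, -0.001], [-0.001, 0.002, -1.0]]
contact_force: [-0.1, -0.7, 0.1]
grip_width: 1.004
-230 159 ((0.3037295341491699, -228.7012176513672), (17.702713012695312, 65.42828369140625), 6.857883930206299) [-0.18102962  0.98347764]
t 29.4 pos [ 570.7 -194.2  342.2] j [-0.33  0.45  0.54  1.66 -0.    1.19] F [-0.6 -0.9 -0.2] M [ 0.01  0.01 -0.01] g 1.003
 shift cm [4.569e+01 5.490e+00 2.000e-02] turn [ 1.000e-02  3.000e-02 -8.269e+01]
```

```bash
python3 -m pendant '[1.27,0.15,0,0,0,0, 2.54,0.31,0,0,0,0, 2.54,0.31,0,0,0,0, 2.54,0.31,0,0,0,0, 2.54,0.31,0,0,0,0, 2.54,0.31,0,0,0,0, 2.54,0.31,0,0,0,0, 2.54,0.31,0,0,0,0, 2.54,0.31,0,0,0,0, 2.54,0.31,0,0,0,0, 2.54,0.31,0,0,0,0, 2.54,0.31,0,0,0,0, 2.54,0.31,0,0,0,0, 2.54,0.31,0,0,0,0, 2.54,0.31,0,0,0,0, 2.54,0.31,0,0,0,0, 2.54,0.3,0,0,0,0, 2.54,0.3,0,0,0,0, 1.27,0.15,0,0,0,0, 0,0,0,0,0,0]'
python3 -m pendant '[0,0,0,0,0,-7.5, 0,0,0,0,0,-7.5, 0,0,0,0,0,-7.5, 0,0,0,0,0,-7.5, 0,0,0,0,0,-7.5, 0,0,0,0,0,-7.5, 0,0,0,0,0,-7.5, 0,0,0,0,0,-7.5, 0,0,0,0,0,-7.5, 0,0,0,0,0,-7.5, 0,0,0,0,0,-7.5, 0,0,0,0,0,0, 0,0,0,0,0,0]'
python3 -c "
from h import *
to(stand(0,229.5,270),86)"
```

```text
clock: 31.9
eef_pos: [599.1, 266.5, 341.2]
orientation: [[-0.059, 0.998, -0.001], [0.998, 0.059, -0.001], [-0.001, -0.001, -1.0]]
contact_force: [0.3, -0.4, 0.2]
grip_width: 1.002
clock: 33.52
eef_pos: [599.6, 264.8, 342.2]
orientation: [[-0.997, 0.076, 0.0], [0.076, 0.997, -0.0], [-0.0, -0.0, -1.0]]
contact_force: [-0.9, 0.6, 0.7]
grip_width: 1.002
t 33.525 pos [599.6 264.8 342.2] j [ 0.42  0.58  0.76  1.75 -0.    0.49] F [-0.9  0.6  0.7] M [-0.   -0.02 -0.04] g 1.002
 shift cm [ 0.05 -0.03  7.22] turn [-0.01  0.01 -0.34]
```

```bash
python3 -m pendant '[0,0,1,0,0,0, 0,0,1.3,0,0,0, 0,0,1.3,0,0,0, 0,0,1.3,0,0,0, 0,0,1.3,0,0,0, 0,0,1,0,0,0, 0,0,0,0,0,0]'
python3 -m pendant '[0,0,0,0,0,0, 0,0,0,0,0,0, 0,0,0,0,0,0, 0,0,0,0,0,0, 0,0,0,0,0,0, 0,0,0,0,0,0]' 1
python3 -m pendant '[0,0,0,0,0,7, 0,0,0,0,0,7, 0,0,0,0,0,7, 0,0,0,0,0,7, 0,0,0,0,0,7, 0,0,0,0,0,7, 0,0,0,0,0,7, 0,0,0,0,0,7, 0,0,0,0,0,7, 0,0,0,0,0,7, 0,0,0,0,0,6, 0,0,0,0,0,0, 0,0,0,0,0,0]'
python3 -c "
from h import *
to(stand(0,230,270),6.3)"
```

```text
clock: 34.4
eef_pos: [599.1, 265.3, 268.8]
orientation: [[-0.997, 0.073, -0.002], [0.073, 0.997, -0.001], [0.002, -0.001, -1.0]]
contact_force: [0.5, -0.4, 0.7]
grip_width: 1.005
clock: 35.15
eef_pos: [599.4, 261.6, 270.8]
orientation: [[-0.997, 0.075, -0.0], [0.075, 0.997, -0.007], [-0.0, -0.007, -1.0]]
contact_force: [-2.8, -9.6, 4.4]
grip_width: 0.152
clock: 36.78
eef_pos: [600.1, 262.4, 270.9]
orientation: [[-0.168, 0.986, 0.002], [0.986, 0.168, -0.005], [-0.005, 0.001, -1.0]]
contact_force: [0.1, -7.3, 3.7]
grip_width: 0.151
t 36.775 pos [600.1 262.4 270.9] j [ 0.41  0.56  0.54  1.55 -0.01  1.82] F [ 0.1 -7.3  3.7] M [-1.57  0.04 -0.13] g 0.151
 shift cm [ 0.28 -0.05  0.09] turn [0.05 0.3  3.35]
```

```bash
python3 -m pendant '[-0.2,0,0,0,0,3, 0,0,0,0,0,1, 0,0,0,0,0,0, 0,0,0,0,0,0]'
python3 -c "
from h import *
to(stand(0,230,270),6.3)"
python3 -m pendant '[0,0,0,0,0,1.5, 0,0,0,0,0,1, 0,0,0,0,0,0]'
python3 -c "
from h import *
to(stand(0,230,270),6.3)"
```

```text
clock: 37.28
eef_pos: [600.2, 262.3, 270.8]
orientation: [[-0.101, 0.995, 0.001], [0.995, 0.101, -0.002], [-0.002, 0.001, -1.0]]
contact_force: [0.5, -5.4, 4.2]
grip_width: 0.15
t 37.275 pos [600.2 262.3 270.8] j [ 0.41  0.56  0.54  1.55 -0.    1.88] F [ 0.5 -5.4  4.2] M [-1.3   0.14  0.21] g 0.15
 shift cm [ 0.29 -0.08  0.08] turn [ 0.06  0.13 -0.49]
clock: 37.65
eef_pos: [600.2, 262.3, 270.8]
orientation: [[-0.061, 0.998, 0.002], [0.998, 0.061, -0.003], [-0.003, 0.002, -1.0]]
contact_force: [-0.5, -6.2, 5.4]
grip_width: 0.156
t 37.65 pos [600.2 262.3 270.8] j [ 0.41  0.56  0.54  1.55 -0.    1.92] F [-0.5 -6.2  5.4] M [-1.38  0.11  1.18] g 0.156
 shift cm [ 0.28 -0.09  0.08] turn [ 0.08  0.17 -2.82]
```

At the stop (1.18 N m). Release, raise, retreat and check.

```bash
python3 -m pendant '[0,0,0,0,0,0, 0,0,0,0,0,0, 0,0,0,0,0,0, 0,0,0,0,0,0, 0,0,0,0,0,0]' -1
python3 -m pendant '[0,0,-1,0,0,0, 0,0,-1.3,0,0,0, 0,0,-1.3,0,0,0, 0,0,-1.3,0,0,0, 0,0,-1.3,0,0,0, 0,0,-1.3,0,0,0, 0,0,-1,0,0,0, 0,-2,0,0,0,0, 0,-3,0,0,0,0, 0,-3,0,0,0,0, 0,-3,0,0,0,0, 0,-3,0,0,0,0, 0,-2,0,0,0,0, 0,0,0,0,0,0]'
python3 - <<'E'
from h import *
p,S=knob('s11',230); knob('s12',-230)
q=S[(S[:,2]>60)&(S[:,2]<84)&(abs(S[:,0])<45)&(abs(S[:,1]+20)<75)]; print("foot",len(q),cv2.minAreaRect(q[:,:2].astype(np.float32)))
c=S[(S[:,2]>120)&(S[:,2]<152)&(S[:,0]>106)&(S[:,0]<158)&(abs(S[:,1]+20)<35)]; print("cam",np.percentile(c[:,1],[0.5,99.5]))
q=S[(S[:,2]>250)&(S[:,2]<275)&(abs(S[:,0])<30)&(abs(S[:,1]+20)<40)]; print("tab",len(q),cv2.minAreaRect(q[:,:2].astype(np.float32)))
b,d=snap('top','t12'); to(stand(0,230,340),6.3)
A=p[100:420,120:480]; cv2.imwrite('pics/c12.png',cv2.resize(A,None,fx=1.8,fy=1.8,interpolation=cv2.INTER_CUBIC)[:,:,::-1])
E
```

```text
clock: 38.28
eef_pos: [599.9, 263.7, 269.9]
orientation: [[-0.058, 0.998, -0.0], [0.998, 0.058, 0.0], [0.0, -0.0, -1.0]]
contact_force: [-0.5, -0.0, 1.2]
grip_width: 1.0
clock: 40.02
eef_pos: [439.4, 254.4, 356.4]
orientation: [[-0.059, 0.998, 0.002], [0.998, 0.059, 0.001], [0.001, 0.002, -1.0]]
contact_force: [1.0, -0.8, -0.2]
grip_width: 1.0
230 254 ((-0.016548871994018555, 228.2677764892578), (16.350658416748047, 63.66444778442383), 9.779241561889648) [-0.17141755  0.98519847]
-230 161 ((1.3151931762695312, -230.25965881347656), (16.82061004638672, 62.71127700805664), 11.385787010192871) [-0.18206363  0.98328675]
foot 526 ((10.297779083251953, -20.616424560546875), (66.24698638916016, 106.68700408935547), 1.0665243864059448)
cam [-43.47251671   2.21405159]
tab 179 ((-3.827235221862793, -20.00606346130371), (43.067474365234375, 18.985010147094727), 88.81915283203125)
t 40.175 pos [440.9 254.4 355.3] j [ 0.52  0.24  0.28  1.61 -0.    2.04] F [ 0.1 -0.3  0.3] M [ 0.04 -0.03 -0.02] g 1.001
 shift cm [ 0.15 15.85  1.54] turn [ 0.05 -0.01 -3.  ]
```

View pics/c12.png

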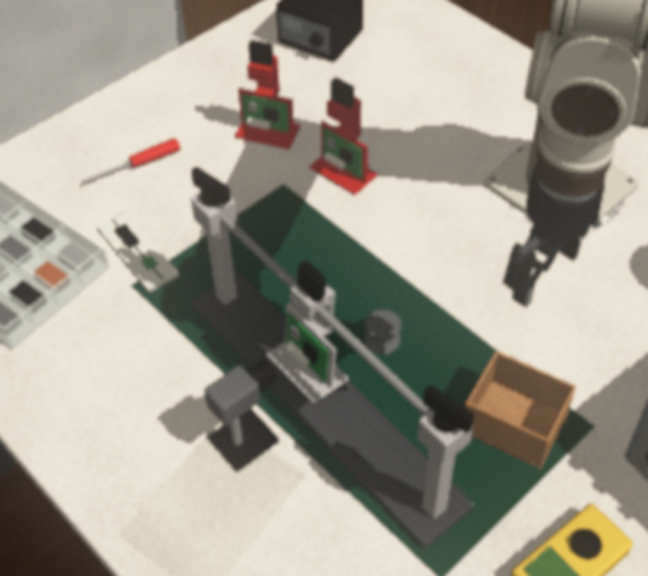

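```bash
python3 -c "
from h import *
print(arm.close_job())"
```

```text
the job is handed in; nothing more can be done
None
```

The carrier is hanging on the rail with its board centred in front of the lens, and both clamp knobs are tight. The job was handed in at about 40 s. I gripped the silver carrier by its tab and hooked it over the rail about 10 cm to the right of the lens. I then slid it into place with light downward contact, let go of it, and tightened the right knob, then the left.

Last checks:
- **Board position:** the carrier's foot measured -20.6 mm along the rail and the camera also -20.6 mm.
- **Knobs:** both bars measured about 10° from the rail line; the 1.4 rad stop would give 9.8°. The wrist moment rose to 1.33 N m (right) and 1.18 N m (left) as each reached its stop.
- **Surroundings:** in the last picture the camera and the bystanders in view look to be where they were. I did not measure them, and the breadboard is not one I picked out. The gripper was well clear of everything.

Three things did not go as expected:
- **Right knob, first grip:** at the given height the fingertips caught the hub under the bar (26 mm opening instead of 14). The knob had still turned to about 74°, so I re-gripped 8 mm higher and finished the turn.
- **Hanging angle:** the carrier hangs tilted by about 4°, with its foot roughly 10 mm towards the camera. This was the same right after release and at the end, so I took it as its natural balance.
- **Board offset:** the board's depth reading on the carrier came out 7–9 mm off the stated value. The foot and hook readings agreed with the description, so I relied on those.

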